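Temperature check of the meatball pan

TASK

The pan of meatballs is due its temperature check. Lift the tongs off the rim of the pan and hang them astride the bar of the utensil rail, so that hot steel does not spoil the reading; then draw the infrared thermometer up out of its stand, tip its lens downwards and finish while still holding it in the gripper, raised and still, looking down at the middle of the meatballs at a slant of 45 degrees or steeper with the lens 10 to 20 cm away from them. Keep the thermometer off the pan and the food, and leave everything else on the table where it is.

Things in the scene. Friction and masses are not known exactly. Their poses are not given: they have to be found in the camera images.
- tongs: small rigid serving tongs: steel strap 20 mm wide, 4 mm thick, bent to an upside-down U, black nylon tips, 0.09 kg. They start astride the pan's rim, one leg inside. Origin: underside of the bend, the point that rests on a rim or bar; the top is 4 mm above it, the tips 145 mm below. z points from tips to bend; the legs lie at +y and -y; x is across the strap.
- tongs_grip (a point): on the tongs, between the legs, 30 mm below the bend's underside; axes as the tongs. Best grip, across the legs (along y). From 15 to 48 mm below the bend the legs are parallel, 38 mm over the outside and 30 mm apart inside; below that they spread to 62 mm outside near the tips.
- pan: fixed deep steel pan of meatballs, 176 (x) by 162 mm (y), 150 mm deep, origin under its centre on the table. Its rolled rim is a 10 mm bead, top 155 mm above the table, centre line at x = +-88 and y = +-81 mm. The tongs sit on the +y rim; for 45 mm inside that rim the pan is empty. No meatball rises above 105 mm.
- food (a point): the middle of the meatballs, on top of the heap, 100 mm above the table, 22 mm to the -y side of the pan's centre: the spot to measure.
- rail: fixed utensil rail: level steel bar 12 mm thick along its x, on two posts 330 mm apart, over a flat drip tray. Origin at the middle of its foot on the table, z up. A scoop hangs at x = +135 mm; the bar is free from x = -150 to +110 mm.
- bar (a point): middle of the rail's bar, on its centre line, 154 mm above the table (top of the bar at 160 mm); x along the bar, z up.
- thermometer: pistol-shaped infrared thermometer, grey, black handle, 0.19 kg, reads by itself (no trigger to pull). Origin: middle of the barrel, the best grip, across its flat sides. x: where the lens looks; z: top, away from the handle. Barrel 40 mm wide (y), 44 mm high, x = -55 to +50 mm. It starts level in its stand, origin 137 mm above the table, lens roughly towards the robot.
- lens (a point): the thermometer's lens, on the barrel's axis 66 mm ahead (+x) of its middle, in a round black hood 34 mm across; axes as the thermometer.
- handle_end (a point): middle of the foot of the thermometer's straight handle, 125 mm below (-z) and 18 mm behind (-x) the barrel's middle; the handle is 34 mm (x) by 28 mm (y). Axes as the thermometer.
- stand: fixed stand of the thermometer: black foot 120 x 85 mm and a white pocket, open at the top, round the handle with 3 mm of play a side; pocket floor 12 mm and top 70 mm above the table, so the handle leaves it after 58 mm straight up. Origin on the table below the stored barrel's middle; x towards where the stored lens looks, z up.
- jar_a: bystander: closed glass jar of mayonnaise with an orange lid, 84 mm across, 135 mm tall; origin at the centre of its underside. Leave where it is.
- jar_b: bystander: closed glass jar of mayonnaise with an orange lid, 84 mm across, 135 mm tall; origin at the centre of its underside. Leave where it is.
- jar_c: bystander: closed glass jar of mayonnaise with an orange lid, 84 mm across, 135 mm tall; origin at the centre of its underside. Leave where it is.
- shaker_a: bystander: round stainless seasoning shaker, 54 mm across, 86 mm tall; origin at the centre of its underside. Leave where it is.
- shaker_b: bystander: round stainless seasoning shaker, 54 mm across, 86 mm tall; origin at the centre of its underside. Leave where it is.
- sauce: bystander: clear squeeze bottle with a pointed nozzle, 62 mm across, 185 mm tall; origin at the centre of its underside. Leave where it is.
- baguette: bystander: small baguette lying along its x, 220 mm long, 58 mm thick; origin at the middle of its underside. Leave where it is.
- knife: bystander: bread knife lying flat along its x, 310 mm long, 14 mm thick; origin on the table near its middle. Leave where it is.
Not all that is in view belongs to the job. Leave any purple look-alike of the tongs alone.

How it is judged (in metres and radians):
On the way, in this order (a step that is already met when the one before it is completed fails the run):
1. the tongs hang astride the rail's bar, let go and at rest (contact force between tongs and rail above 0.3 N and contact force between tongs and the fingers below 0.05 N and angle between tongs's own z axis and vertical below 0.4 rad and angle between the x axis of tongs and the x axis of bar, either way round below 0.5 rad and linear speed of tongs below 0.1 m/s and x of tongs in the frame of bar between -0.155 and 0.115 m and y of tongs in the frame of bar between -0.014 and 0.014 m and z of tongs in the frame of bar between 0 and 0.014 m), for 0.3 s.
2. the thermometer is drawn clear of its stand, in the gripper (height (world z) of thermometer above 0.195 m and contact force between thermometer and the fingers above 2 N and contact force between thermometer and stand below 0.1 N), for 0.1 s.
At the end, for the whole second after the job is handed in: Tongs hang astride the bar, bend up (0.4 rad), released, at rest. Thermometer held in the fingers, touching nothing else, middle over 180 mm up, still, lens axis 35 degrees or more below level and within 30 mm of the middle of the food, which is 80 to 220 mm ahead of the lens (all of step 1 and contact force between thermometer and the fingers above 2 N and height (world z) of thermometer above 0.18 m and contact force between thermometer and stand below 0.1 N and contact force between thermometer and pan below 0.1 N and contact force between thermometer and rail below 0.1 N and contact force between thermometer and tongs below 0.1 N and contact force between thermometer and jar_a below 0.1 N and contact force between thermometer and jar_b below 0.1 N and contact force between thermometer and jar_c below 0.1 N and contact force between thermometer and shaker_a below 0.1 N and contact force between thermometer and shaker_b below 0.1 N and contact force between thermometer and sauce below 0.1 N and contact force between thermometer and baguette below 0.1 N and angle between thermometer's own x axis and vertical above 2.18 rad and linear speed of thermometer below 0.03 m/s and angular speed of thermometer below 0.2 rad/s and x of food in the frame of thermometer between 0.146 and 0.286 m and y of food in the frame of thermometer between -0.03 and 0.03 m and z of food in the frame of thermometer between -0.03 and 0.03 m); the arm keeps its last pose, push and grip.
It fails at once if the thermometer touches the pan or the food (contact force between thermometer and pan above 1 N).
It fails at once if a bystander is moved more than 30 mm (distance of any of jar_a, jar_b, jar_c, shaker_a, shaker_b, sauce, baguette, knife from where it was at the start of the episode above 0.03 m).
It also fails if it takes over 54 s, if anything falls off the work surface, if the arm or the gripper's body presses on something with over 40 N, if the wrist force passes 120 N, or if a joint passes its speed limit or range.

ROBOT

A 6-joint arm with a two-finger parallel gripper is mounted at the origin on the work surface. World frame = base frame: x ahead of the robot, y to its left, z up, the work surface at z = 0. Lengths are in mm, angles in rad, forces in N, time in s.
With the tool pointing down it reaches from about 150 to 775 mm from the base axis. Payload 6.1 kg.
Tool frame: the origin (TCP) lies at the very end of the fingers, on their centre line; the grasp point (between the pads) lies 19 mm behind it; z points along the fingers, y is the line along which they close (so a half turn about z gives the same grasp; the last joint's range is limited). The gripper opens to 85 mm and grips with 20 to 120 N. Pads are 22 mm wide; open, the fingers measure 114 mm over their backs; the gripper's body (76 mm by 85 mm) begins 54 mm behind the grasp point. The pads swing forward as they close: fully open they stand 13 mm farther back than shut.
Start: joints at [1.148, 0.126, -0.04, 1.405, 0, 1.571], TCP at [215.407, 478.757, 231.295] pointing down, gripper open.
Joint ranges: [-2.72, 2.72], [-0.95, 1.95], [-1.27, 1.35], [-1.78, 2.02], [-1.46, 1.47], [-3.14, 3.14]. Speed limits (rad/s): [2.39, 2.39, 3.01, 3.14, 3.14, 3.14].

INTERFACE

Orientations are given as a rotation vector (axis times angle).
In Python, from plant import robot gives the robot as it stands.
- The arm moves only by the tool apply_moves, never from a script. Its argument "plan" is a list of rows, each an object of numbers: "gripper": the finger opening in cm, from 0 to 8.54; "tx", "ty", "tz": the shift along the tool's x, y, z in cm; "twist": the turn about the tool's z in degrees. In form: [{"gripper": .., "tx": .., "ty": .., "tz": .., "twist": ..}, ...]. A call has 1 to 8 rows; each row is the pose to reach, as a shift and turn from the pose commanded when the call began, along the tool's axes at that moment; what a row does not reach only later rows make up. A row lasts 1/8 s, in which the tool goes at most 62.5 mm and 10.7 degrees, less where a joint would pass 70% of its speed; a pose out of reach is approached as far as the arm can. A call with a gripper value outside its range is refused whole. The fingers move at their own pace and stop on an object; "grip_force" is the grip in N (left out, the last holds). Time passes only in rows, so rows that repeat a pose let the fingers close. It gives the time, the measured TCP pose, the force, the opening and the grip force at its end, in the units of the state.
- robot.state(): the state, without advancing time (a new reading comes with each control period).
- robot.camera(name): name is "side" or "top"; returns (picture, depth): 480x640x3 uint8, red, green, blue; 480x640 float32, mm along the optical axis (not along the pixel's ray), 0 where there is no reading.
- robot.calibration(name): a dict with "mtx" (3x3 intrinsics, pixels), "T" (4x4, takes a point from camera to world coordinates). Camera axes: x right, y up, looking along -z (the intrinsics and any distortion apply to the point x, -y, -z); pixel columns grow to the right and rows downward; lengths in mm; the calibration is good to about 2 mm. A picture is of the moment at which its call begins. calibration takes no time and is no camera call.
- robot.job_done(): hands the job in; it is judged then, once.
The state is a dict: "clock": time; "joints": joint angles; "qd": joint speeds; "tau": joint torques, N m; "position": TCP position; "ee_rot": TCP orientation; "force": force on the tool from outside, world axes, zero at the start; "wrist_torque": the same for the moment, N m; "gripper_width": finger opening in mm; "gripper_force": force on a finger pad.
Only numpy, scipy, OpenCV 4.12 (cv2) and the standard library are available. Lean on these libraries where they do the work, as an engineer would, in place of code of your own. Each camera call takes 0.05 s, during which the arm holds its last target. There are 200 camera calls.

## Working session

There is one attempt and no reset: what is moved stays moved. The work goes in short steps, Python scripts to look and compute and a tool call to move; the robot and the scene stay as the last step left them, time stands still between calls to the robot, and variables do not carry over. Pictures are saved under pics/ and viewed, at most 10 in all, crops included, and the job is handed in when it is done.

Besides the shell and the picture viewer there is one more tool, called after "Call:" in YAML: its name, and indented under it one key for each argument. apply_moves: Moves the arm, as the interface text tells. Its arguments: {"type":"object","properties":{"plan":{"type":"array"},"grip_force":{"type":"number"}},"required":["plan"]}

```bash
ls; mkdir -p pics; python3 - <<'E'
from plant import robot
import cv2,numpy as np
for n in("side","top"):
    p,d=robot.camera(n); cv2.imwrite(f"pics/{n}0.png",p[:,:,::-1]); np.savez(f"{n}0.npz",p=p,d=d)
    c=robot.calibration(n); print(n,{k:np.round(v,3).tolist() if not isinstance(v,str) else v for k,v in c.items()})
print(robot.state())
E
```

```text
pics
side {'mtx': [[567.967, 0.0, 326.86], [0.0, 567.967, 238.93], [0.0, 0.0, 1.0]], 'T': [[0.795, 0.433, -0.425, -48.977], [-0.607, 0.567, -0.557, -791.983], [-0.0, 0.701, 0.713, 1131.144], [0.0, 0.0, 0.0, 1.0]]}
top {'mtx': [[546.76, 0.0, 330.088], [0.0, 546.76, 243.882], [0.0, 0.0, 1.0]], 'T': [[-0.003, 0.988, -0.156, 306.12], [-1.0, -0.003, 0.002, 20.7], [0.002, 0.156, 0.988, 1568.981], [0.0, 0.0, 0.0, 1.0]]}
{'clock': 0.1, 'joints': array([ 1.14800626e+00,  1.26352369e-01, -4.04824038e-02,  1.40541611e+00,
       -1.17135834e-05,  1.57080542e+00]), 'qd': array([ 2.59354199e-06, -5.80489010e-04,  4.64498983e-03,  1.11075875e-03,
        2.23718014e-04, -6.91627802e-04]), 'tau': array([-6.58625122e-04, -4.36903346e+01,  3.53606272e+01,  1.36514896e-02,
       -1.53477681e-04, -3.57201117e-06]), 'position': array([215.26530773, 478.44056186, 230.60046533]), 'ee_rot': array([-6.59133948e-01, -3.07136717e+00,  2.23760428e-03]), 'force': array([ 0.11266445, -0.57399042, -1.15038035]), 'wrist_torque': array([-0.02758876, -0.03150008,  0.02727203]), 'gripper_force': 0.0, 'gripper_width': 85.65330331708289}
```

View pics/side0.png

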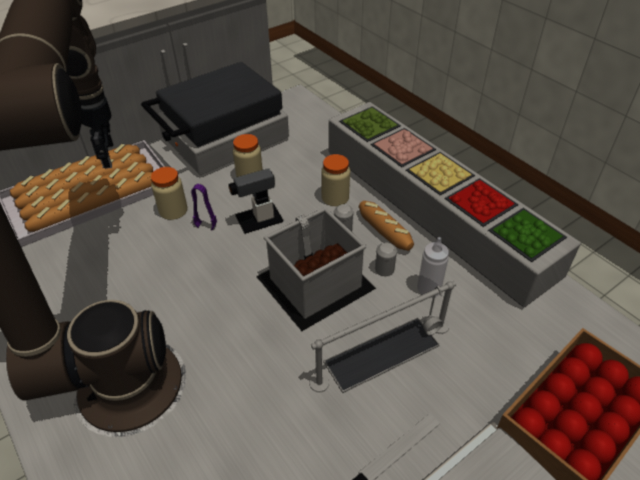

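View pics/top0.png

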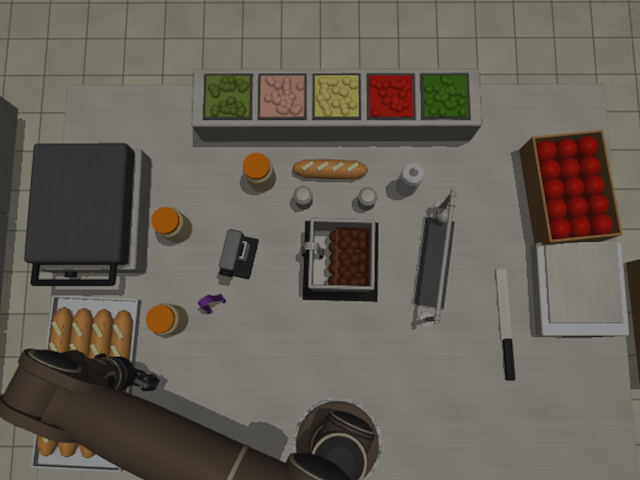

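The side view shows steel tongs on the pan rim at about (306,235), the purple look-alike at (203,205), the thermometer at (253,185), the rail bar from (318,345) to (448,290) and the scoop at (432,322). In the top view the tongs are at (312,250), the purple pair at (211,302), the thermometer at (237,255), the pan at (341,258) and the rail from (428,315) to (447,200).

Candidates for the tongs, by side pixel: the steel pair astride the rim (306,235), the purple pair (203,205) and the scoop on the rail (432,322). I choose the steel pair on the rim.

```bash
cat > h.py <<'E'
import numpy as np,cv2
from plant import robot
def cloud(n,d):
    c=robot.calibration(n);K,T=c["mtx"],c["T"]
    v,u=np.mgrid[:480,:640]
    P=np.stack([(u-K[0,2])/K[0,0]*d,-(v-K[1,2])/K[1,1]*d,-d],-1)
    return P@T[:3,:3].T+T[:3,3]
def proj(n,X):
    c=robot.calibration(n);K,T=c["mtx"],c["T"]
    q=(np.atleast_2d(X)-T[:3,3])@T[:3,:3]
    return np.c_[K[0,2]+K[0,0]*q[:,0]/-q[:,2],K[1,2]+K[1,1]*q[:,1]/q[:,2]]
def ray(n,u,v,z):
    c=robot.calibration(n);K,T=c["mtx"],c["T"]
    r=T[:3,:3]@np.array([(u-K[0,2])/K[0,0],-(v-K[1,2])/K[1,1],-1]);o=T[:3,3]
    return o+r*(z-o[2])/r[2]
E
python3 - <<'E'
from h import *
def box(W,lo,hi,zl,zh):
    return W[(W[...,2]>zl)&(W[...,2]<zh)&(W[...,0]>lo[0])&(W[...,0]<hi[0])&(W[...,1]>lo[1])&(W[...,1]<hi[1])]
def rect(P): 
    r=cv2.minAreaRect(P[:,:2].astype(np.float32)); return len(P),np.round(r[0],1),np.round(r[1],1),round(r[2],1),np.round(np.median(P[:,2]),1)
for n in("top","side"):
    f=np.load(n+"0.npz");W=cloud(n,f["d"])
    c=ray("top",341,258,155);print(n,"pan guess",c)
    print("rim",rect(box(W,c[:2]-130,c[:2]+130,147,165)))
    t=ray("top",237,252,155); print("th guess",t)
    print("th barrel",rect(box(W,t[:2]-90,t[:2]+90,148,175)))
    b=ray("top",438,257,160);print("bar g",b)
    B=box(W,b[:2]-[200,90],b[:2]+[200,90],148,170);print("bar",rect(B)); print(cv2.fitLine(B[:,:2].astype(np.float32),cv2.DIST_HUBER,0,.01,.01).ravel())
    p=f["p"]
    o=[(265,190,110,110)] if n=="side" else [(290,205,100,100)]
    for x,y,w,h in o: cv2.imwrite(f"crop_{n}.png",cv2.resize(p[y:y+h,x:x+w,::-1],(400,400),interpolation=cv2.INTER_CUBIC))
a,b=cv2.imread("crop_side.png"),cv2.imread("crop_top.png");cv2.imwrite("pics/crop1.png",np.hstack([a,b]))
E
```

```text
top pan guess [491.61097582 -10.52828687 155.        ]
rim (1035, array([505.8,  -7.5]), array([184., 186.]), 88.4, np.float64(154.1))
th guess [508.15831117 260.94992032 155.        ]
th barrel (682, array([509.4, 279.9]), array([ 41.5, 122.5]), 78.2, np.float64(157.8))
bar g [ 492.87868169 -262.6180606   160.        ]
bar (654, array([ 500.8, -281.8]), array([ 23. , 361.3]), 81.5, np.float64(159.3))
[ 9.8690140e-01 -1.6132449e-01  4.9575409e+02 -2.8019357e+02]
side pan guess [491.61097582 -10.52828687 155.        ]
rim (1071, array([506.3,  -9.7]), array([186.1, 189. ]), 88.2, np.float64(153.9))
th guess [508.15831117 260.94992032 155.        ]
th barrel (502, array([509.3, 279.3]), array([ 49.8, 122.2]), 76.1, np.float64(158.0))
bar g [ 492.87868169 -262.6180606   160.        ]
bar (944, array([ 499.1, -282.8]), array([ 20.3, 359.9]), 80.4, np.float64(158.9))
[ 9.8699510e-01 -1.6075048e-01  4.8976053e+02 -2.8338046e+02]
```

View pics/crop1.png

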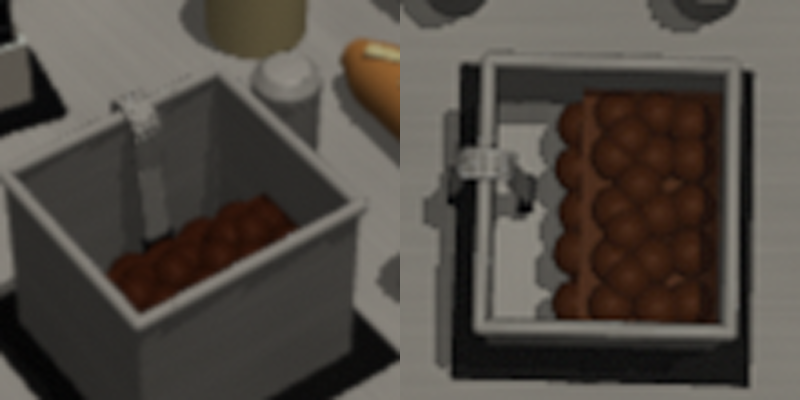

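The crop confirms it. The steel tongs straddle the left (+y) rim, with the bend at crop (483,163), which is top pixel (310.7,245.7), and one leg inside. Next I measure the exact poses.

```bash
python3 - <<'E'
from h import *
f32=lambda a:np.asarray(a,np.float32)
r=lambda a:np.round(a,1).tolist()
line=lambda P:cv2.fitLine(f32(P[:,:2]),cv2.DIST_HUBER,0,.01,.01).ravel()
for n in("top","side"):
    f=np.load(n+"0.npz");W=cloud(n,f["d"]).reshape(-1,3)
    th=np.radians(-1.7);R=np.array([[np.cos(th),-np.sin(th)],[np.sin(th),np.cos(th)]])
    q=(W[:,:2]-[506,-9])@R   # pan-ish frame
    m=(W[:,2]>150)&(W[:,2]<165)&(abs(q)<130).all(1)
    Q=q[m];Z=W[m,2]
    print(n,"x rims",[r(np.median(Q[(abs(Q[:,1])<60)&(abs(Q[:,0]-s*88)<12),0])) for s in(1,-1)])
    a=(abs(Q[:,0])<75)&(abs(Q[:,1]+83)<12);print(" -y rim",r(np.median(Q[a,1])),line(Q[a])[:2])
    a=(abs(Q[:,0])<75)&(abs(Q[:,1]-80)<40);print(" +y rim",r(np.median(Q[a,1])))
    t=a&((abs(Q[:,1]-80)>9)|(Z>157.5)); T=Q[t]
    k=abs(T[:,0]-np.median(T[:,0]))<16;T=T[k]
    print(" tongs n",len(T),"med",r(np.median(T,0)),"min",r(T.min(0)),"max",r(T.max(0)),"z",r(np.percentile(Z[t][k],[10,50,90])),"world",r(np.array([506,-9])+R@((T.min(0)+T.max(0))/2)), cv2.minAreaRect(f32(T)))
    # bar: exclude ends
    d=np.array([.987,-.161]);o=np.array([500,-282]);u=(W[:,:2]-o)@d;v=(W[:,:2]-o)@[.161,.987]
    B=W[(abs(u)<110)&(abs(v)<25)&(W[:,2]>155)&(W[:,2]<168)];L=line(B);e=(W[:,2]>100)&(abs(v)<14)&(abs(u)<230)&(W[:,2]<175)
    print(" bar",len(B),L[:2],"at u=0:",r(L[2:]+L[:2]*((o-L[2:])@L[:2])),"z",r(np.median(B[:,2])),"ends",r([u[e].min(),u[e].max()]))
    D=np.array([-.979,.204]);c=np.array([509.4,279.6]);u=(W[:,:2]-c)@D;v=(W[:,:2]-c)@[-.204,-.979]
    m=(abs(u)<80)&(abs(v)<35)&(W[:,2]>154)&(W[:,2]<170)
    print(" therm",r([u[m].min(),u[m].max(),np.median(v[m])]),cv2.minAreaRect(f32(W[m][:,:2])),r(np.median(W[m,2])))
    m=(abs(u)<80)&(abs(v)<35)&(W[:,2]>125)&(W[:,2]<175);print(" all",cv2.minAreaRect(f32(W[m][:,:2])))
    m=(abs(u)<120)&(abs(v)<80)&(W[:,2]>62)&(W[:,2]<74);print(" pocket",m.sum(),cv2.minAreaRect(f32(W[m][:,:2])))
E
```

```text
top x rims [86.8, -88.4]
 -y rim -85.0 [0.99995565 0.00941894]
 +y rim 76.9
 tongs n 66 med [17.5, 74.7] min [1.5, 58.8] max [28.0, 93.2] z [152.2, 157.8, 161.6] world [523.0, 66.5] ((16.444374084472656, 77.65550231933594), (26.7398681640625, 31.433002471923828), 20.546051025390625)
 bar 336 [ 0.9873236  -0.15872031] at u=0: [500.1, -281.1] z 159.8 ends [-180.0, 181.4]
 therm [-61.1, 60.5, 0.9] ((509.6539001464844, 279.2370300292969), (40.06977844238281, 121.59015655517578), 78.2801513671875) 158.5
 all ((509.7867431640625, 279.282470703125), (41.78668212890625, 123.81371307373047), 77.0879898071289)
 pocket 48 ((472.2270812988281, 284.8649597167969), (18.68953514099121, 171.08204650878906), 66.33548736572266)
side x rims [85.8, -89.2]
 -y rim -87.5 [ 0.9999571  -0.00926202]
 +y rim 73.6
 tongs n 69 med [15.8, 68.6] min [2.7, 58.4] max [28.2, 92.3] z [151.0, 156.6, 161.0] world [523.7, 65.9] ((14.860340118408203, 75.01589965820312), (24.890562057495117, 33.11981201171875), 9.30332088470459)
 bar 469 [ 0.98728544 -0.15895735] at u=0: [499.6, -284.3] z 159.2 ends [-180.8, 179.2]
 therm [-60.1, 61.3, 4.4] ((508.93145751953125, 279.1379089355469), (45.732608795166016, 121.4146499633789), 75.57138061523438) 158.9
 all ((509.6299133300781, 278.9606018066406), (49.829071044921875, 123.65223693847656), 75.68907165527344)
 pocket 122 ((478.462646484375, 296.46759033203125), (43.3794059753418, 170.22125244140625), 59.72655487060547)
```

```bash
cat >> h.py <<'E'
from scipy.spatial.transform import Rotation as Ro
def plan(target,yaw_y):
    """shift in the tool axes (cm) + twist (deg) to bring TCP to target with tool y at world angle yaw_y (deg, mod 180)"""
    s=robot.state();R=Ro.from_rotvec(s["ee_rot"]).as_matrix();d=R.T@(np.array(target)-s["position"])
    a=np.degrees(np.arctan2(R[1,1],R[0,1]));t=-(yaw_y-a);t=(t+90)%180-90
    print("clock",round(s["clock"],2),"pos",np.round(s["position"],1),"tool y ang",round(a,1),"tilt",round(np.degrees(np.arccos(-R[2,2])),2),"shift cm",np.round(d/10,2),"twist",round(t,1),"j",np.round(s["joints"],2))
E
python3 - <<'E'
from h import *
for n in("top","side"):
    f=np.load(n+"0.npz");W=cloud(n,f["d"]).reshape(-1,3)
    for lo,hi in((84,100),(52,64),(64,72)):
        m=(W[:,1]>lo-9)&(W[:,1]<hi-9)&(W[:,2]>120)&(W[:,2]<164)&(abs(W[:,0]-523)<25)
        print(n,lo,m.sum(),np.round([np.median(W[m,0]),W[m,0].min(),W[m,0].max(),np.median(W[m,1]),np.median(W[m,2])],1))
plan([524,67,250],88)
plan([524,67,111],88)
E
```

```text
top 84 32 [526.3 517.1 537.   79.6 154.2]
top 52 26 [524.  514.2 534.   52.2 149.5]
top 64 30 [525.9 510.9 547.   61.2 156.5]
side 84 11 [519.6 516.5 533.4  80.7 151. ]
side 52 87 [523.6 512.5 534.1  49.8 139.8]
side 64 49 [523.9 498.1 547.2  60.6 154.3]
clock 0.1 pos [215.3 478.4 230.6] tool y ang 65.8 tilt 0.08 shift cm [-45.04 -24.86  -1.9 ] twist -22.2 j [ 1.15  0.13 -0.04  1.41 -0.    1.57]
clock 0.1 pos [215.3 478.4 230.6] tool y ang 65.8 tilt 0.08 shift cm [-45.04 -24.84  12.  ] twist -22.2 j [ 1.15  0.13 -0.04  1.41 -0.    1.57]
```

Call:
apply_moves:
  plan:
    - {"gripper": 6.2,"tx": -45.2,"ty": -25,"tz": -2,"twist": -22}
    - {"gripper": 6.2,"tx": -45.2,"ty": -25,"tz": -2,"twist": -22}
    - {"gripper": 6.2,"tx": -45.2,"ty": -25,"tz": -2,"twist": -22}
    - {"gripper": 6.2,"tx": -45.2,"ty": -25,"tz": -2,"twist": -22}
    - {"gripper": 6.2,"tx": -45.2,"ty": -25,"tz": -2,"twist": -22}
    - {"gripper": 6.2,"tx": -45.2,"ty": -25,"tz": -2,"twist": -22}
    - {"gripper": 6.2,"tx": -45.2,"ty": -25,"tz": -2,"twist": -22}
    - {"gripper": 6.2,"tx": -45.2,"ty": -25,"tz": -2,"twist": -22}
  grip_force: 40

```text
clock: 1.1
position: [509.0, 85.9, 250.1]
ee_rot: [-0.061, -3.141, -0.0]
force: [2.0, 1.3, 0.2]
gripper_width: 61.9
gripper_force: 0.0
```

Call:
apply_moves:
  plan:
    - {"gripper": 6.2,"tx": 0,"ty": 0,"tz": 0,"twist": 0}

```text
clock: 1.23
position: [509.9, 84.4, 249.3]
ee_rot: [-0.071, -3.14, 0.001]
force: [-0.2, 0.6, -0.2]
gripper_width: 61.9
gripper_force: 0.0
```

```bash
python3 -c "
from h import *
plan([525,66,109],87)"
```

```text
clock 1.23 pos [509.9  84.4 249.3] tool y ang 87.4 tilt 0.07 shift cm [-1.6  -1.76 14.03] twist 0.4 j [ 0.16  0.11 -0.02  1.44 -0.    0.21]
```

Call:
apply_moves:
  plan:
    - {"gripper": 6.2,"tx": -1.6,"ty": -1.8,"tz": 3,"twist": 0}
    - {"gripper": 6.2,"tx": -1.6,"ty": -1.8,"tz": 6,"twist": 0}
    - {"gripper": 6.2,"tx": -1.6,"ty": -1.8,"tz": 8.5,"twist": 0}
    - {"gripper": 6.2,"tx": -1.6,"ty": -1.8,"tz": 11,"twist": 0}
    - {"gripper": 6.2,"tx": -1.6,"ty": -1.8,"tz": 13,"twist": 0}
    - {"gripper": 6.2,"tx": -1.6,"ty": -1.8,"tz": 14,"twist": 0}
    - {"gripper": 6.2,"tx": -1.6,"ty": -1.8,"tz": 14,"twist": 0}

```text
clock: 2.1
position: [522.8, 69.7, 109.7]
ee_rot: [-0.06, -3.14, 0.0]
force: [0.3, -0.2, 0.4]
gripper_width: 61.8
gripper_force: 0.0
```

```bash
python3 - <<'E'
from h import *
plan([525,66,109],87)
ims=[]
for n,(x,y,w,h) in(("side",(245,140,150,150)),("top",(270,190,100,100))):
    p,d=robot.camera(n);ims.append(cv2.resize(p[y:y+h,x:x+w,::-1],(400,400),interpolation=cv2.INTER_CUBIC))
cv2.imwrite("pics/g1.png",np.hstack(ims))
E
```

```text
clock 2.1 pos [522.8  69.7 109.7] tool y ang 87.8 tilt 0.08 shift cm [-0.23 -0.36  0.07] twist 0.8 j [ 0.13  0.16 -0.27  1.14  0.    0.17]
```

View pics/g1.png

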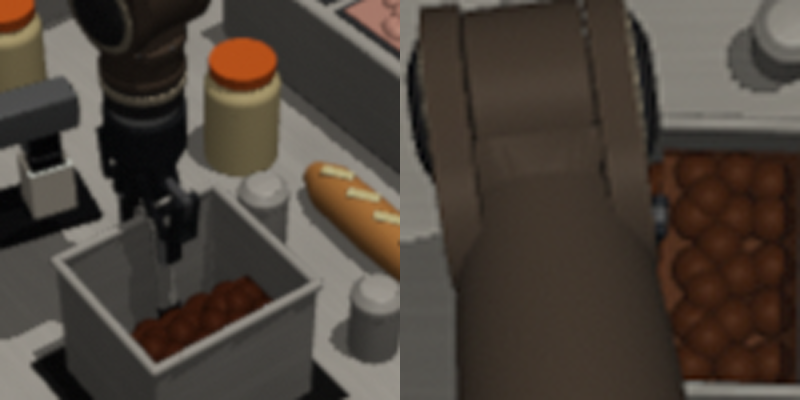

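The crop shows the fingers straddling the tongs at the rim, with the tongs' leg visible below the fingers at crop (165,295). Small correction, then close.

Call:
apply_moves:
  plan:
    - {"gripper": 6.2,"tx": -0.2,"ty": -0.2,"tz": 0,"twist": 0}
    - {"gripper": 3.0,"tx": -0.2,"ty": -0.2,"tz": 0,"twist": 0}
    - {"gripper": 3.0,"tx": -0.2,"ty": -0.2,"tz": 0,"twist": 0}
    - {"gripper": 3.0,"tx": -0.2,"ty": -0.2,"tz": 0,"twist": 0}
    - {"gripper": 3.0,"tx": -0.2,"ty": -0.2,"tz": 0,"twist": 0}

```text
clock: 2.82
position: [525.9, 67.3, 110.9]
ee_rot: [0.061, 3.14, 0.001]
force: [-0.4, 1.4, 5.0]
gripper_width: 37.5
gripper_force: 40.1
```

Call:
apply_moves:
  plan:
    - {"gripper": 3.0,"tx": 0,"ty": 0,"tz": -2,"twist": 0}
    - {"gripper": 3.0,"tx": 0,"ty": 0,"tz": -6,"twist": 0}
    - {"gripper": 3.0,"tx": 0,"ty": 0,"tz": -10,"twist": 0}
    - {"gripper": 3.0,"tx": 0,"ty": 0,"tz": -14,"twist": 0}
    - {"gripper": 3.0,"tx": 0,"ty": 0,"tz": -17.5,"twist": 0}
    - {"gripper": 3.0,"tx": 0,"ty": 0,"tz": -17.5,"twist": 0}
    - {"gripper": 3.0,"tx": 0,"ty": 0,"tz": -17.5,"twist": 0}

```text
clock: 3.7
position: [525.2, 67.0, 284.0]
ee_rot: [-0.061, -3.139, 0.001]
force: [0.2, -1.0, -0.7]
gripper_width: 37.5
gripper_force: 40.4
```

```bash
python3 - <<'E'
from h import *
p=np.array([500,-282.5])-20*np.array([.9873,-.1588])
print(p);plan([*p,286],80.9)
print(robot.state()["gripper_width"])
n="side";p,d=robot.camera(n);cv2.imwrite("pics/l1.png",cv2.resize(p[60:330,180:480,::-1],None,fx=2,fy=2))
E
```

```text
[ 480.254 -279.324]
clock 3.7 pos [525.2  67.  284. ] tool y ang 87.8 tilt 0.09 shift cm [  3.14 -34.78  -0.18] twist 6.9 j [ 0.13  0.14  0.1   1.52 -0.    0.17]
37.477221112818356
```

View pics/l1.png

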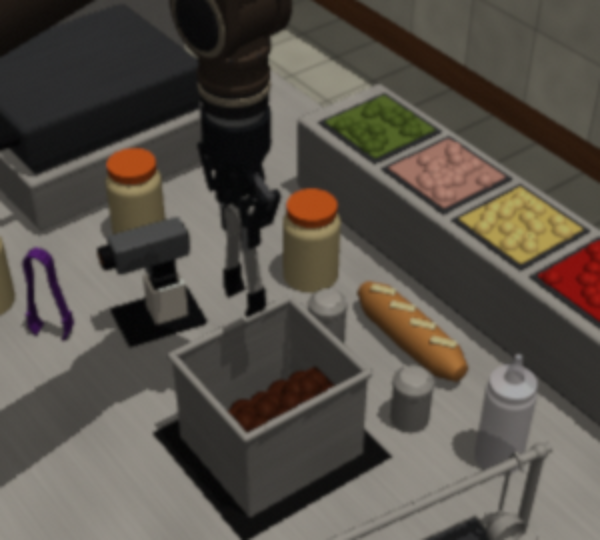

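The tongs hang upright in the gripper with the tips at crop (232,280) and (255,300), clear of the pan. Now over to the rail.

Call:
apply_moves:
  plan:
    - {"gripper": 3.0,"tx": 0.4,"ty": -4,"tz": 0,"twist": 1}
    - {"gripper": 3.0,"tx": 0.9,"ty": -9,"tz": 0,"twist": 2}
    - {"gripper": 3.0,"tx": 1.4,"ty": -15,"tz": 0,"twist": 3}
    - {"gripper": 3.0,"tx": 1.9,"ty": -21,"tz": 0,"twist": 4}
    - {"gripper": 3.0,"tx": 2.5,"ty": -27,"tz": 0,"twist": 5}
    - {"gripper": 3.0,"tx": 2.9,"ty": -32,"tz": 0,"twist": 6}
    - {"gripper": 3.0,"tx": 3.1,"ty": -34.8,"tz": 0,"twist": 7}
    - {"gripper": 3.0,"tx": 3.1,"ty": -34.8,"tz": 0,"twist": 7}

```text
clock: 4.75
position: [479.9, -281.0, 283.0]
ee_rot: [-0.258, -3.128, -0.002]
force: [0.3, 0.7, -2.0]
gripper_width: 37.6
gripper_force: 40.7
```

Call:
apply_moves:
  plan:
    - {"gripper": 3.0,"tx": 0,"ty": 0,"tz": 0,"twist": 0}
    - {"gripper": 3.0,"tx": 0,"ty": 0,"tz": 0,"twist": 0}

```text
clock: 5.0
position: [481.0, -278.3, 285.0]
ee_rot: [-0.25, -3.131, -0.001]
force: [0.2, 1.0, -0.2]
gripper_width: 37.9
gripper_force: 40.7
```

```bash
python3 - <<'E'
from h import *
plan([480.3,-279.3,117],80.9)
ims=[]
for n,(x,y,w,h) in(("side",(290,190,200,200)),("top",(380,170,150,150))):
    p,d=robot.camera(n);ims.append(cv2.resize(p[y:y+h,x:x+w,::-1],(400,400),interpolation=cv2.INTER_CUBIC))
cv2.imwrite("pics/r1.png",np.hstack(ims))
E
```

```text
clock 5.0 pos [ 481.  -278.3  285. ] tool y ang 80.9 tilt 0.03 shift cm [ 0.05 -0.11 16.8 ] twist -0.0 j [-0.52  0.19  0.16  1.54  0.   -0.37]
```

View pics/r1.png

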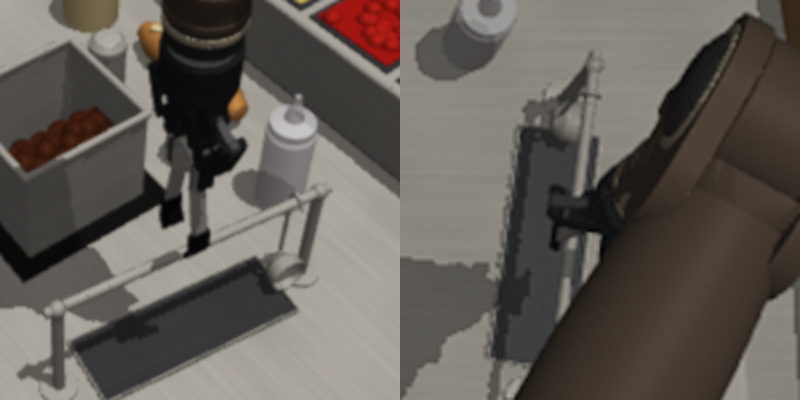

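The tongs' tips straddle the bar, with tip ends at crop (172,212) and (198,243) and the bar running between them. Lowering now.

Call:
apply_moves:
  plan:
    - {"gripper": 3.0,"tx": 0,"ty": -0.1,"tz": 2,"twist": 0}
    - {"gripper": 3.0,"tx": 0,"ty": -0.1,"tz": 5,"twist": 0}
    - {"gripper": 3.0,"tx": 0,"ty": -0.1,"tz": 8,"twist": 0}
    - {"gripper": 3.0,"tx": 0,"ty": -0.1,"tz": 11,"twist": 0}
    - {"gripper": 3.0,"tx": 0,"ty": -0.1,"tz": 13.5,"twist": 0}
    - {"gripper": 3.0,"tx": 0,"ty": -0.1,"tz": 15.5,"twist": 0}
    - {"gripper": 3.0,"tx": 0,"ty": -0.1,"tz": 16.3,"twist": 0}
    - {"gripper": 3.0,"tx": 0,"ty": -0.1,"tz": 16.3,"twist": 0}

```text
clock: 6.1
position: [480.8, -279.9, 122.2]
ee_rot: [-0.252, -3.131, -0.0]
force: [0.2, -0.2, -0.8]
gripper_width: 37.6
gripper_force: 40.6
```

Call:
apply_moves:
  plan:
    - {"gripper": 3.0,"tx": 0,"ty": 0,"tz": 0.2,"twist": 0}
    - {"gripper": 3.0,"tx": 0,"ty": 0,"tz": 0.4,"twist": 0}
    - {"gripper": 3.0,"tx": 0,"ty": 0,"tz": 0.4,"twist": 0}

```text
clock: 6.48
position: [480.9, -280.5, 118.4]
ee_rot: [0.253, 3.131, -0.0]
force: [-0.1, 0.3, -1.4]
gripper_width: 37.9
gripper_force: 40.6
```

Call:
apply_moves:
  plan:
    - {"gripper": 3.0,"tx": 0,"ty": 0,"tz": 0.2,"twist": 0}
    - {"gripper": 3.0,"tx": 0,"ty": 0,"tz": 0.3,"twist": 0}
    - {"gripper": 3.0,"tx": 0,"ty": 0,"tz": 0.3,"twist": 0}

```text
clock: 6.85
position: [481.1, -280.6, 116.3]
ee_rot: [0.253, 3.13, -0.001]
force: [-2.1, 1.3, 5.3]
gripper_width: 37.3
gripper_force: 41.4
```

Contact felt at 116 mm, as expected. Release, hold, then withdraw straight up.

Call:
apply_moves:
  plan:
    - {"gripper": 6.5,"tx": 0,"ty": 0,"tz": 0,"twist": 0}
    - {"gripper": 6.5,"tx": 0,"ty": 0,"tz": 0,"twist": 0}
    - {"gripper": 6.5,"tx": 0,"ty": 0,"tz": 0,"twist": 0}
    - {"gripper": 6.5,"tx": 0,"ty": 0,"tz": -1.5,"twist": 0}
    - {"gripper": 6.5,"tx": 0,"ty": 0,"tz": -4,"twist": 0}
    - {"gripper": 6.5,"tx": 0,"ty": 0,"tz": -8,"twist": 0}
    - {"gripper": 6.5,"tx": 0,"ty": 0,"tz": -12,"twist": 0}
    - {"gripper": 6.5,"tx": 0,"ty": 0,"tz": -12,"twist": 0}

```text
clock: 7.85
position: [482.2, -281.2, 239.9]
ee_rot: [0.252, 3.125, -0.005]
force: [0.5, -0.0, -0.2]
gripper_width: 65.3
gripper_force: 0.0
```

```bash
python3 - <<'E'
from h import *
D=np.array([-.979,.204])  # lens dir
D=np.array([np.cos(np.radians(168)),np.sin(np.radians(168))])
c=np.array([509.5,279.2])-5.5*D; print("origin",c)
g=c-10*D
plan([*g,240],78); plan([*g,119],78)
p,d=robot.camera("side");np.savez("side1.npz",p=p,d=d);cv2.imwrite("pics/r2.png",cv2.resize(p[160:400,270:510,::-1],(560,560),interpolation=cv2.INTER_CUBIC))
E
```

```text
origin [514.8798118 278.0564857]
clock 7.85 pos [ 482.2 -281.2  239.9] tool y ang 80.8 tilt 0.41 shift cm [ 4.74 55.68 -0.19] twist 2.8 j [-0.53  0.18  0.05  1.43 -0.   -0.37]
clock 7.85 pos [ 482.2 -281.2  239.9] tool y ang 80.8 tilt 0.41 shift cm [ 4.82 55.71 11.91] twist 2.8 j [-0.53  0.18  0.05  1.43 -0.   -0.37]
```

View pics/r2.png

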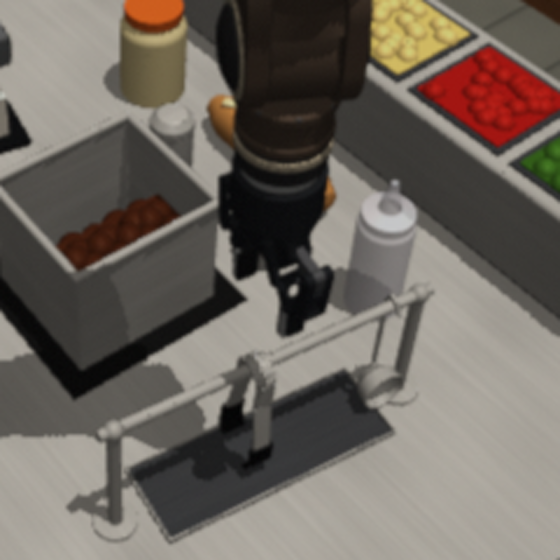

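The tongs hang astride the bar at crop (250,400), upright and free of the gripper. Going to the thermometer.

Call:
apply_moves:
  plan:
    - {"gripper": 6.6,"tx": 4.8,"ty": 55.7,"tz": 0,"twist": 3}
    - {"gripper": 6.6,"tx": 4.8,"ty": 55.7,"tz": 0,"twist": 3}
    - {"gripper": 6.6,"tx": 4.8,"ty": 55.7,"tz": 0,"twist": 3}
    - {"gripper": 6.6,"tx": 4.8,"ty": 55.7,"tz": 0,"twist": 3}
    - {"gripper": 6.6,"tx": 4.8,"ty": 55.7,"tz": 0,"twist": 3}
    - {"gripper": 6.6,"tx": 4.8,"ty": 55.7,"tz": 0,"twist": 3}
    - {"gripper": 6.6,"tx": 4.8,"ty": 55.7,"tz": 0,"twist": 3}
    - {"gripper": 6.6,"tx": 4.8,"ty": 55.7,"tz": 0,"twist": 3}

```text
clock: 8.9
position: [517.7, 220.1, 234.4]
ee_rot: [-0.334, -3.123, 0.001]
force: [1.4, 0.3, 0.8]
gripper_width: 65.9
gripper_force: 0.0
```

Call:
apply_moves:
  plan:
    - {"gripper": 6.6,"tx": 0,"ty": 0,"tz": 0,"twist": 0}
    - {"gripper": 6.6,"tx": 0,"ty": 0,"tz": 0,"twist": 0}

```text
clock: 9.15
position: [517.7, 218.2, 234.3]
ee_rot: [-0.333, -3.122, 0.002]
force: [-0.2, 0.1, 0.5]
gripper_width: 66.0
gripper_force: 0.0
```

```bash
python3 - <<'E'
from h import *
plan([524.7,276,118],78)
E
```

```text
clock 9.15 pos [517.7 218.2 234.3] tool y ang 77.8 tilt 0.12 shift cm [ 0.52  5.81 11.62] twist -0.2 j [ 0.4   0.2   0.05  1.43 -0.    0.61]
```

Call:
apply_moves:
  plan:
    - {"gripper": 6.6,"tx": 0.5,"ty": 5.8,"tz": 0,"twist": 0}
    - {"gripper": 6.6,"tx": 0.5,"ty": 5.8,"tz": 0,"twist": 0}
    - {"gripper": 6.6,"tx": 0.5,"ty": 5.8,"tz": 2,"twist": 0}
    - {"gripper": 6.6,"tx": 0.5,"ty": 5.8,"tz": 5,"twist": 0}
    - {"gripper": 6.6,"tx": 0.5,"ty": 5.8,"tz": 8,"twist": 0}
    - {"gripper": 6.6,"tx": 0.5,"ty": 5.8,"tz": 10.5,"twist": 0}
    - {"gripper": 6.6,"tx": 0.5,"ty": 5.8,"tz": 11.6,"twist": 0}
    - {"gripper": 6.6,"tx": 0.5,"ty": 5.8,"tz": 11.6,"twist": 0}

```text
clock: 10.15
position: [525.5, 274.6, 119.0]
ee_rot: [-0.337, -3.123, 0.001]
force: [0.4, -0.5, -0.0]
gripper_width: 65.8
gripper_force: 0.0
```

Call:
apply_moves:
  plan:
    - {"gripper": 3.2,"tx": 0,"ty": 0,"tz": 0,"twist": 0}
    - {"gripper": 3.2,"tx": 0,"ty": 0,"tz": 0,"twist": 0}
    - {"gripper": 3.2,"tx": 0,"ty": 0,"tz": 0,"twist": 0}
    - {"gripper": 3.2,"tx": 0,"ty": 0,"tz": 0,"twist": 0}
  grip_force: 40

```text
clock: 10.65
position: [526.4, 276.3, 120.7]
ee_rot: [0.334, 3.121, 0.002]
force: [-0.5, -0.5, 5.0]
gripper_width: 39.3
gripper_force: 41.2
```

```bash
python3 - <<'E'
from h import *
plan([524.7,276,118],78)
E
```

```text
clock 10.65 pos [526.4 276.3 120.7] tool y ang 77.8 tilt 0.15 shift cm [ 0.16 -0.07  0.27] twist -0.2 j [ 0.48  0.27 -0.1   1.19 -0.    0.7 ]
```

```bash
python3 - <<'E'
from h import *
for n in("top","side"):
    f=np.load(n+"0.npz");W=cloud(n,f["d"]);h=cv2.cvtColor(f["p"],cv2.COLOR_RGB2HSV)
    m=cv2.inRange(h,(125,60,20),(160,255,255))>0
    P=W[m];P=P[(P[:,2]>-5)&(P[:,2]<250)];print(n,len(P),np.percentile(P,[2,50,98],axis=0).round(0).tolist())
    m=cv2.inRange(h,(5,200,150),(14,255,255))>0
    P=W[m&(W[...,2]>120)&(W[...,2]<145)]
    k=P[(P[:,0]<480)&(P[:,1]>200)];print(" jar lids",np.unique(np.round(P[:,:2],-1),axis=0,return_counts=True)[0][::6].tolist())
plan([526,276,168],78)
E
```

```text
top 228 [[357.0, 317.0, -0.0], [384.0, 340.0, 123.0], [403.0, 370.0, 152.0]]
 jar lids []
side 374 [[358.0, 314.0, 4.0], [386.0, 337.0, 74.0], [407.0, 368.0, 151.0]]
 jar lids [[310.0, 440.0], [320.0, 440.0], [330.0, 420.0], [330.0, 480.0], [340.0, 470.0], [350.0, 460.0], [360.0, 450.0], [370.0, 460.0], [570.0, 480.0], [580.0, 480.0], [590.0, 460.0], [600.0, 440.0], [610.0, 420.0], [610.0, 480.0], [620.0, 470.0], [630.0, 470.0], [730.0, 190.0], [740.0, 190.0], [740.0, 250.0], [750.0, 230.0], [760.0, 210.0], [770.0, 210.0], [780.0, 200.0]]
clock 10.65 pos [526.4 276.3 120.7] tool y ang 77.8 tilt 0.15 shift cm [ 0.02 -0.04 -4.73] twist -0.2 j [ 0.48  0.27 -0.1   1.19 -0.    0.7 ]
```

The purple tongs stand at (385,340), about 150 mm high, right ahead of the lens. Since the arm cannot tilt, I will draw the thermometer fully out and then swing the handle back against the rear outer wall of the pocket, staying well short of the purple tongs.

Call:
apply_moves:
  plan:
    - {"gripper": 3.2,"tx": 0,"ty": 0,"tz": -1.5,"twist": 0}
    - {"gripper": 3.2,"tx": 0,"ty": 0,"tz": -4,"twist": 0}
    - {"gripper": 3.2,"tx": 0,"ty": 0,"tz": -7,"twist": 0}
    - {"gripper": 3.2,"tx": 0,"ty": 0,"tz": -8,"twist": 0}
    - {"gripper": 3.2,"tx": 0,"ty": 0,"tz": -8,"twist": 0}
    - {"gripper": 3.2,"tx": 0,"ty": 0,"tz": -8,"twist": 0}
    - {"gripper": 3.2,"tx": 0,"ty": 0,"tz": -8,"twist": 0}

```text
clock: 11.52
position: [525.1, 275.7, 197.9]
ee_rot: [-0.334, -3.122, 0.002]
force: [0.0, 0.9, -2.0]
gripper_width: 39.5
gripper_force: 41.0
```

Call:
apply_moves:
  plan:
    - {"gripper": 3.2,"tx": -3,"ty": 0,"tz": 0,"twist": 0}
    - {"gripper": 3.2,"tx": -5.5,"ty": 0,"tz": 0,"twist": 0}
    - {"gripper": 3.2,"tx": -5.5,"ty": 0,"tz": 0,"twist": 0}
    - {"gripper": 3.2,"tx": -5.5,"ty": 0,"tz": 1,"twist": 0}
    - {"gripper": 3.2,"tx": -5.5,"ty": 0,"tz": 3.5,"twist": 0}
    - {"gripper": 3.2,"tx": -5.5,"ty": 0,"tz": 5.4,"twist": 0}
    - {"gripper": 3.2,"tx": -5.5,"ty": 0,"tz": 5.4,"twist": 0}

```text
clock: 12.4
position: [577.3, 264.0, 143.0]
ee_rot: [-0.333, -3.12, 0.003]
force: [-0.4, -1.0, -1.9]
gripper_width: 39.6
gripper_force: 40.8
```

```bash
python3 - <<'E'
from h import *
s=robot.state();print(s["force"].round(1),s["gripper_width"])
plan([526.4,276.3,120.7],77.8)
p,d=robot.camera("side");cv2.imwrite("pics/t1.png",cv2.resize(p[110:270,170:370,::-1],(750,600),interpolation=cv2.INTER_CUBIC))
E
```

```text
[-0.4 -1.  -1.9] 39.588397902701196
clock 12.4 pos [577.3 264.  143. ] tool y ang 77.8 tilt 0.25 shift cm [5.23 0.13 2.24] twist 0.0 j [0.43 0.35 0.05 1.28 0.   0.64]
```

View pics/t1.png

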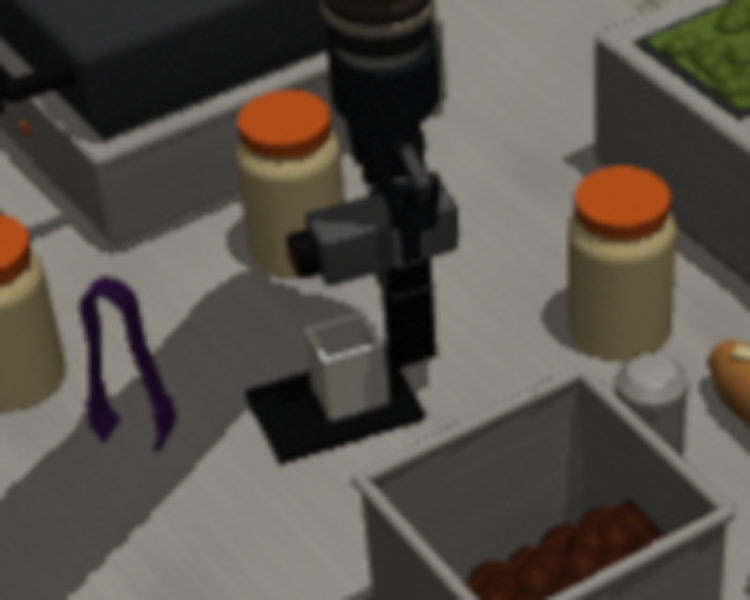

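The thermometer is held level, with its handle (crop (410,320)) behind the pocket (345,370). Next comes the tilting arc along +tx.

Call:
apply_moves:
  plan:
    - {"gripper": 3.2,"tx": 1.5,"ty": 0,"tz": 0,"twist": 0}
    - {"gripper": 3.2,"tx": 3,"ty": 0,"tz": 0,"twist": 0}
    - {"gripper": 3.2,"tx": 4,"ty": 0,"tz": 0.1,"twist": 0}
    - {"gripper": 3.2,"tx": 4.9,"ty": 0,"tz": 0.3,"twist": 0}
    - {"gripper": 3.2,"tx": 5.8,"ty": 0,"tz": 0.7,"twist": 0}
    - {"gripper": 3.2,"tx": 6.7,"ty": 0,"tz": 1.1,"twist": 0}
    - {"gripper": 3.2,"tx": 7.4,"ty": 0,"tz": 1.5,"twist": 0}
    - {"gripper": 3.2,"tx": 7.4,"ty": 0,"tz": 1.5,"twist": 0}

```text
clock: 13.45
position: [505.9, 280.1, 129.6]
ee_rot: [-0.333, -3.122, 0.0]
force: [1.5, 0.5, -0.4]
gripper_width: 39.7
gripper_force: 41.1
```

```bash
python3 - <<'E'
from h import *
s=robot.state();print(s["force"].round(1),s["wrist_torque"].round(2),s["gripper_width"])
plan([526.4,276.3,120.7],77.8)
p,d=robot.camera("side");cv2.imwrite("pics/t2.png",cv2.resize(p[110:270,170:370,::-1],(750,600),interpolation=cv2.INTER_CUBIC))
E
```

```text
[ 1.5  0.5 -0.4] [ 0.14 -0.49  0.04] 39.687179505773244
clock 13.45 pos [505.9 280.1 129.6] tool y ang 77.8 tilt 0.11 shift cm [-2.08  0.06  0.88] twist 0.0 j [ 0.51  0.24 -0.12  1.21  0.    0.72]
```

View pics/t2.png

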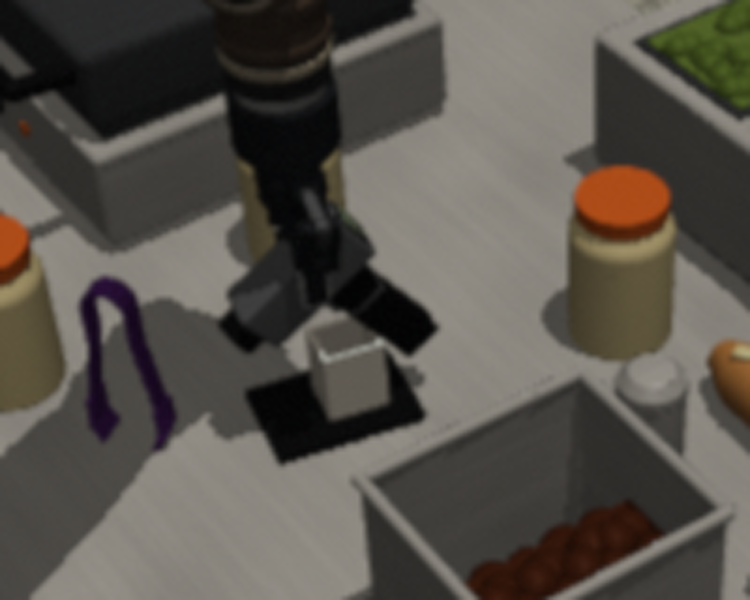

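The thermometer has pivoted. The lens hood, at crop (237,330), points down toward the table and the handle, at (400,320), swung back. A little more tilt, then straight up.

Call:
apply_moves:
  plan:
    - {"gripper": 3.2,"tx": 0.6,"ty": 0,"tz": 0.4,"twist": 0}
    - {"gripper": 3.2,"tx": 1.1,"ty": 0,"tz": 0.8,"twist": 0}
    - {"gripper": 3.2,"tx": 1.1,"ty": 0,"tz": 0.8,"twist": 0}
    - {"gripper": 3.2,"tx": 1.1,"ty": 0,"tz": 0.8,"twist": 0}
    - {"gripper": 3.2,"tx": 1.1,"ty": 0,"tz": -1,"twist": 0}
    - {"gripper": 3.2,"tx": 1.1,"ty": 0,"tz": -5,"twist": 0}
    - {"gripper": 3.2,"tx": 1.1,"ty": 0,"tz": -10,"twist": 0}
    - {"gripper": 3.2,"tx": 1.1,"ty": 0,"tz": -15,"twist": 0}
  grip_force: 50

```text
clock: 14.5
position: [494.7, 282.0, 279.7]
ee_rot: [-0.334, -3.119, 0.003]
force: [0.9, 0.4, -2.0]
gripper_width: 39.7
gripper_force: 50.6
```

Call:
apply_moves:
  plan:
    - {"gripper": 3.2,"tx": 0,"ty": 0,"tz": 0,"twist": 0}
    - {"gripper": 3.2,"tx": 0,"ty": 0,"tz": 0,"twist": 0}
    - {"gripper": 3.2,"tx": 0,"ty": 0,"tz": 0,"twist": 0}
  grip_force: 70

```text
clock: 14.88
position: [495.4, 281.9, 277.8]
ee_rot: [-0.334, -3.12, 0.004]
force: [-0.3, 0.6, -2.8]
gripper_width: 39.3
gripper_force: 66.8
```

```bash
python3 - <<'E'
from h import *
plan([500,130,250],78+102)
s=robot.state();T=s["position"];print(s["gripper_width"],s["gripper_force"])
R=Ro.from_rotvec(s["ee_rot"]).as_matrix()
p,d=robot.camera("side");np.savez("side2.npz",p=p,d=d)
W=cloud("side",d)
q=(W-T)@R   # tool frame
m=(abs(q[...,0])<170)&(abs(q[...,1])<32)&(q[...,2]>-60)&(q[...,2]<110)
# print tool-frame points: side silhouettes
P=q[m];print(len(P))
v,u=np.where(m);print(u.min(),u.max(),v.min(),v.max())
# draw XZ-section of the cloud for viewing: tool x to right, z down
im=np.full((500,700,3),255,np.uint8)
for (x,y,z),c in zip(P,p[m]): cv2.circle(im,(int(350+x*2.5),int(150+z*2.5)),3,c[::-1].tolist(),-1)
for k in range(-100,101,50): cv2.line(im,(int(350+k*2.5),0),(int(350+k*2.5),10),(0,0,255),2)
c=cv2.resize(p[60:220,160:320,::-1],(500,500));cv2.imwrite("pics/t3.png",cv2.resize(np.hstack([im,c]),(800,333)))
E
```

```text
clock 14.88 pos [495.4 281.9 277.8] tool y ang 77.8 tilt 0.27 shift cm [ -3.68 -14.74   2.8 ] twist 77.8 j [0.52 0.22 0.18 1.53 0.   0.73]
39.27191177071429 66.82151198387146
1229
219 282 117 161
```

View pics/t3.png

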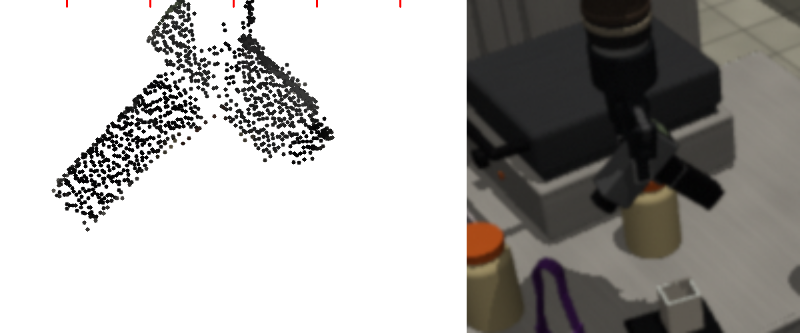

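```bash
python3 - <<'E'
from h import *
f=np.load("side2.npz");s=robot.state();T=s["position"];R=Ro.from_rotvec(s["ee_rot"]).as_matrix()
q=(cloud("side",f["d"])-T)@R;q=q.reshape(-1,3)
q=q[(abs(q[:,0])<170)&(abs(q[:,1])<32)&(q[:,2]>-60)&(q[:,2]<110)][:,[0,2]]
H=q[(q[:,0]<-25)&(q[:,1]>10)]
L=cv2.fitLine(H.astype(np.float32),cv2.DIST_HUBER,0,.01,.01).ravel();print("handle",L, cv2.minAreaRect(H.astype(np.float32)))
th=np.arctan2(abs(L[0]),abs(L[1]));print("tilt",np.degrees(th))
B=q[(q[:,0]>8)&(q[:,1]>-35)]
for t in (th,np.radians(46),np.radians(48),np.radians(50)):
    a=np.array([np.cos(t),np.sin(t)]);n=np.array([np.sin(t),-np.cos(t)])
    hb=H@-n  # along handle downwards
    la=B@a; 
    bn=B@n
    # estimates of origin along a and n
    on=[np.percentile(bn[la<la.max()-22],97)-22, -np.percentile(hb,99)+125]
    oa=[np.percentile(la,99)-67, np.median(H@a)+18]
    print(round(np.degrees(t),1),"n",np.round(on,1),"a",np.round(oa,1),"origin tool xz",[(np.array([x,y])@np.array([a,n])).round(1).tolist() for x in oa for y in on])
E
```

```text
handle [  0.8362357  -0.5483701 -68.150375   34.914078 ] ((-66.54963684082031, 34.14307403564453), (37.588653564453125, 91.498046875), 47.910457611083984)
tilt 56.744728
56.7 n [16.2  6.5] a [-14.7   9.8] origin tool xz [[5.5, -21.2], [-2.7, -15.8], [18.9, -0.7], [10.8, 4.7]]
46.0 n [12.1  9.3] a [-10.2  -4.3] origin tool xz [[1.6, -15.7], [-0.4, -13.8], [5.7, -11.5], [3.7, -9.6]]
48.0 n [12.6  8.5] a [-11.1  -1.9] origin tool xz [[1.9, -16.7], [-1.1, -13.9], [8.1, -9.9], [5.0, -7.1]]
50.0 n [13.3  8. ] a [-11.9   1.1] origin tool xz [[2.5, -17.7], [-1.6, -14.3], [10.9, -7.7], [6.8, -4.3]]
```

Both the plot and the picture show the lens about 47° below level and the thermometer firmly held. Now over to the pan with a turn so that the lens looks along −y.

Call:
apply_moves:
  plan:
    - {"gripper": 3.2,"tx": 0,"ty": -1,"tz": 0,"twist": -10}
    - {"gripper": 3.2,"tx": -0.5,"ty": -3,"tz": 0,"twist": -20}
    - {"gripper": 3.2,"tx": -1,"ty": -5,"tz": 0,"twist": -30}
    - {"gripper": 3.2,"tx": -1.8,"ty": -7,"tz": 0,"twist": -40}
    - {"gripper": 3.2,"tx": -2.5,"ty": -9,"tz": 0,"twist": -50}
    - {"gripper": 3.2,"tx": -3,"ty": -11,"tz": 0,"twist": -60}
    - {"gripper": 3.2,"tx": -3.6,"ty": -13,"tz": 0,"twist": -70}
    - {"gripper": 3.2,"tx": -4.3,"ty": -15.8,"tz": 0,"twist": -80}

```text
clock: 15.92
position: [504.4, 118.2, 278.9]
ee_rot: [1.759, -2.601, -0.002]
force: [0.1, 0.4, -2.9]
gripper_width: 39.3
gripper_force: 66.8
```

```bash
python3 - <<'E'
from h import *
plan([504.5,118,247],180)
E
```

```text
clock 15.93 pos [504.4 118.2 278.9] tool y ang 158.1 tilt 0.13 shift cm [ 0.01 -0.03  3.19] twist -21.9 j [ 0.23  0.12  0.06  1.51  0.   -0.96]
```

Call:
apply_moves:
  plan:
    - {"gripper": 3.2,"tx": 0,"ty": 0,"tz": 1,"twist": -8}
    - {"gripper": 3.2,"tx": 0,"ty": 0,"tz": 2,"twist": -16}
    - {"gripper": 3.2,"tx": 0,"ty": 0,"tz": 2.7,"twist": -20}
    - {"gripper": 3.2,"tx": 0,"ty": 0,"tz": 3.2,"twist": -22}
    - {"gripper": 3.2,"tx": 0,"ty": 0,"tz": 3.2,"twist": -22}
    - {"gripper": 3.2,"tx": 0,"ty": 0,"tz": 3.2,"twist": -22}
    - {"gripper": 3.2,"tx": 0,"ty": 0,"tz": 3.2,"twist": -22}
    - {"gripper": 3.2,"tx": 0,"ty": 0,"tz": 3.2,"twist": -22}

```text
clock: 16.92
position: [505.0, 118.8, 248.4]
ee_rot: [-2.217, 2.226, -0.0]
force: [0.2, -0.2, -2.0]
gripper_width: 39.5
gripper_force: 67.3
```

```bash
python3 - <<'E'
from h import *
plan([504.5,118,247],180)
s=robot.state();print(s["gripper_width"],s["gripper_force"],s["qd"].round(3))
p,d=robot.camera("side");np.savez("side3.npz",p=p,d=d);T=s["position"];R=Ro.from_rotvec(s["ee_rot"]).as_matrix()
q=(cloud("side",d)-T)@R;q=q.reshape(-1,3)
q=q[(abs(q[:,0])<170)&(abs(q[:,1])<32)&(q[:,2]>-60)&(q[:,2]<85)]
im=np.full((500,500,3),255,np.uint8)
for x,y,z in q: cv2.circle(im,(int(250+x*2),int(150+z*2)),2,(0,0,0),-1)
Rp=R.T@(np.array([504.5,-35,100])-T);print("food in tool",Rp.round(1))
t=np.radians(47);a=np.array([np.cos(t),np.sin(t)]);n=np.array([np.sin(t),-np.cos(t)])
H=q[(q[:,0]<-25)&(q[:,2]>5)][:,[0,2]];print("handle",cv2.minAreaRect(H.astype(np.float32)))
B=q[(q[:,0]>8)&(q[:,2]>-35)][:,[0,2]];la=B@a;print("lens tip a",np.percentile(la,99),"top n",np.percentile((B@n)[la<la.max()-22],[50,97]),"bottom n",np.percentile((B@n)[la<la.max()-22],3))
for o in([6,-11],[4,-14]):
    o=np.array(o);r=Rp[[0,2]]-o;print("food in therm x,z",r@a,r@n,"y",Rp[1])
cv2.line(im,(250+12,150-22),tuple(int(v) for v in (250+2*Rp[0],150+2*Rp[2])),(0,0,255),1)
c=cv2.resize(p[100:340,210:450,::-1],(500,500));cv2.imwrite("pics/f1.png",cv2.resize(np.hstack([im,c]),(800,400)))
E
```

```text
clock 16.93 pos [505.  118.8 248.4] tool y ang 179.8 tilt 0.02 shift cm [0.08 0.05 0.14] twist -0.2 j [ 0.23  0.11 -0.01  1.44 -0.   -1.34]
39.46794503472026 67.26813912391663 [ 0.002  0.001 -0.001 -0.    -0.     0.   ]
food in tool [ 1.538e+02 -1.000e-01  1.484e+02]
handle ((-65.63619232177734, 35.98917007446289), (34.00927734375, 80.58378601074219), 43.93976974487305)
lens tip a 57.62363532583843 top n [31.58039326 37.76426738] bottom n 4.104496206508154
food in therm x,z 217.39993428357477 -0.5856742969538828 y -0.09613868370926504
food in therm x,z 220.95799210855728 -1.1689619739030377 y -0.09613868370926504
```

View pics/f1.png

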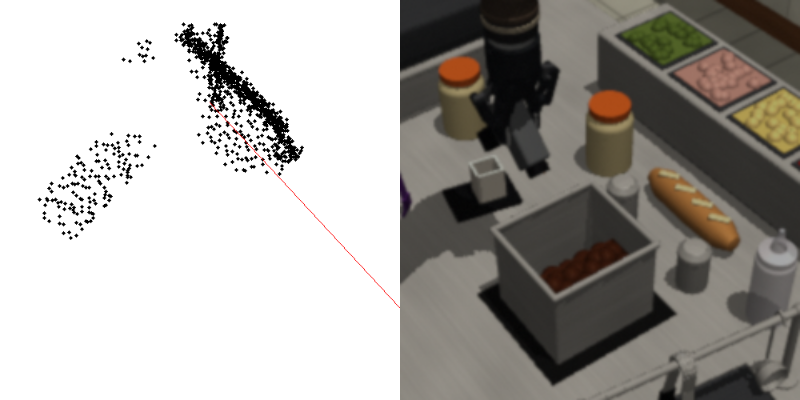

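I have now viewed 11 pictures, one over the limit of 10, so I will view no more and use numbers from here. The picture shows the thermometer at (525,135) looking down into the pan, and the tongs still on the bar at (683,365). Next I fit the barrel's top face for the exact tilt and check the tongs numerically.

```bash
python3 - <<'E'
from h import *
f=np.load("side3.npz");s=robot.state();T=s["position"];R=Ro.from_rotvec(s["ee_rot"]).as_matrix()
C=cloud("side",f["d"]);q=((C-T)@R).reshape(-1,3)
q=q[(abs(q[:,1])<26)&(q[:,2]>-60)&(q[:,2]<45)&(q[:,0]>-30)&(q[:,0]<80)][:,[0,2]]
t=np.radians(46);n=np.array([np.sin(t),-np.cos(t)])
for _ in range(5):
    a=np.array([-n[1],n[0]]);B=q@n;la=q@a
    k=(la>8)&(la<38); top=np.median(B[k&(B>np.percentile(B[k],50))])
    F=q[k&(abs(B-top)<5)];L=cv2.fitLine(F.astype(np.float32),cv2.DIST_HUBER,0,.01,.01).ravel();d=L[:2]*np.sign(L[0]);n=np.array([d[1],-d[0]])
a=d;print("tilt",np.degrees(np.arctan2(d[1],d[0])),"n pts",len(F),"top n",L[2:]@n)
on=L[2:]@n-22
Rp=(R.T@(np.array([504.5,-35,100])-T))[[0,2]]
print("food: z in therm",Rp@n-on,"  x for tip est",Rp@a-(np.percentile(q[(abs(q@n-on)<18)]@a,98)-67),"for grip est",Rp@a-(np.array([6,-11])@a))
W=C.reshape(-1,3);u=(W[:,:2]-[500,-282])@[.987,-.159];v=(W[:,:2]-[500,-282])@[.159,.987]
m=(abs(u+20)<30)&(abs(v)<40)&(W[:,2]>161)&(W[:,2]<170);print("tongs top",m.sum(),np.median(W[m],0).round(1),np.median(u[m]).round(1),np.median(v[m]).round(1))
E
```

```text
tilt 45.328934 n pts 181 top n 33.16339
food: z in therm -6.0791911191627435   x for tip est 222.1941562039754 for grip est 217.2679923235989
tongs top 101 [ 480.7 -283.3  163.1] -19.0 -3.5
```

```bash
python3 -c "
from plant import robot
print(robot.job_done())"
```

```text
the job is handed in; nothing more can be done
None
```

I handed the job in at about 17 s on the robot's clock, with no verdict returned: the tongs hang on the rail bar, and the thermometer is held about 45° down (borderline for "45 or steeper", judged from 35°), its lens about 15 cm from the food and its axis about 6 mm off the food's middle by my measurements; I viewed 11 pictures, one over the limit of 10.

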